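# Top the sesame shaker and uncover it

### The job

The sesame shaker stands open on the white board, and near it stands its top: the perforated steel shaker top with its black overcap nested over it. Carry this top over with both parts together, push it firmly home on the shaker's neck, then draw the overcap alone straight up, so that the shaker top stays seated, untouched, and the shaker stands upright where it was. Finish still holding the overcap upright in the air, a good hand's breadth above where it sat, and leave the other things on the counter alone.

Things in the scene. Friction and masses are not known exactly. Their poses are not given: they have to be found in the camera images.
- board: white plastic cutting board, fixed, 300 x 560 x 15 mm (x, y, z), with its long side roughly across the robot's front; origin at the centre of its underside, z up
- shaker: open steel shaker tin, loose, 0.3 to 0.6 kg, upright on the board; round body 58 mm in diameter, 80 mm high with a flat shoulder; above it a stepped-in open neck 48 mm in diameter, 14 mm high, its rim narrowed; origin at the centre of its underside, z up along its axis
- shaker_neck (a point): centre of the open neck's rim, on the shaker's axis, 94 mm above the shaker's underside (14 mm above the shoulder); z along the axis
- top_collar (a point): steel shaker top, loose, 0.09 kg, mouth down on the board: collar 56 mm in diameter, 20 mm high (bore 51 mm, 16 mm deep, open below) with a perforated dome 45 mm in diameter, 20 mm high, inside a flat ledge. Point: on the axis, half-way up the collar, 10 mm above its underside; z up. Home when the collar's lower edge is on the shaker's shoulder, with this point 90 mm above shaker's origin
- overcap_mid (a point): black plastic overcap, loose, 0.04 kg, a cap 52 mm in diameter, 36 mm high, open below, 2 mm walls, slipped loosely (1.5 mm all round) over the dome, its rim on the collar's ledge; the collar stands out 2 mm all round. Not fastened: lifted by the collar, it rides along; lifted itself, it comes alone. Point: its centre, 18 mm above its rim, 28 mm above top_collar when nested; z up
- big_shaker: bystander: a larger closed steel shaker with a black cap and a wire handle at its +y side, 76 mm in diameter (62 mm from its axis to the outside of the handle), 133 mm high; origin at the centre of its underside
- sauce_bottle: bystander: amber glass bottle with a paper label, 58 mm in diameter, 150 mm high; origin at the centre of its underside
- sauce_dish: bystander: small white bowl, 90 mm in diameter, 24 mm high; origin at the centre of its underside
- rolling_mat: bystander: flat bamboo rolling mat, fixed, 220 x 200 x 4 mm; origin at the centre of its underside

How it is judged:
By the outcome, as a careful person would: the job done as asked, in the order asked, and still so for the second after the job is handed in, while the arm keeps its last pose, push and grip.
It also fails if it takes over 54 s, if anything falls off the work surface, if the arm or the gripper's body presses on something with over 40 N, if the wrist force passes 120 N, or if a joint passes its speed limit or range.

### The arm

A 6-joint arm with a two-finger parallel gripper is mounted at the origin on the work surface. World frame = base frame: x ahead of the robot, y to its left, z up, the work surface at z = 0. Lengths are in mm, angles in rad, forces in N, time in s.
With the tool pointing down it reaches from about 300 to 775 mm from the base axis. Payload 14.6 kg.
Tool frame: the origin (TCP) lies at the very end of the fingers, on their centre line; the grasp point (between the pads) lies 19 mm behind it; z points along the fingers, y is the line along which they close (so a half turn about z gives the same grasp; the last joint's range is limited). The gripper opens to 94 mm and grips with 3 to 60 N. Pads are 16 mm wide; open, the fingers measure 119 mm over their backs; the gripper's body (75 mm by 177 mm) begins 78 mm behind the grasp point.
Start: joints at [-1.4, 0.3, 1.521, -0, 1.321, -0.067], TCP at [129.554, -534.514, 205.446] pointing down, gripper open.
Joint ranges: [-3.03, 3.03], [-0.79, 2.21], [0.23, 2.52], [-1.04, 4.18], [0, 3.07], [-2.55, 2.55]. Speed limits (rad/s): [2.22, 2.22, 2.57, 3.14, 3.14, 3.14].

### API

Orientations are given as [roll, pitch, yaw] about the fixed x, y, z axes, in that order (R = Rz(yaw) Ry(pitch) Rx(roll)).
In Python, from cell import manip gives the robot as it stands.
- The arm moves only by the tool servo_tool, never from a script. Its argument "motion" is a list that holds one entry, the list of rows, each a list of 7 numbers: the shift along the world's x, y, z as a fraction of full scale, then the turn, a rotation vector about the world's x, y, z as a fraction of full scale, then the closure, from 0 (fully open) to 1 (shut). In form: [[[x, y, z, rx, ry, rz, gripper], ...]]. A call has 1 to 10 rows; each row is the pose to reach, as a shift and turn from the pose commanded when the call began, turning the shorter way round; what a row does not reach only later rows make up. Full scale, the value 1, is 0.5 m for a shift and pi rad for a turn. A row lasts 1/10 s, in which the tool goes at most 50 mm and 8.59 degrees, less where a joint would pass 70% of its speed; a pose out of reach is approached as far as the arm can. A call with a number of a shift or a turn outside -1 to 1 is refused whole. A call with a gripper value outside its range is refused whole. The fingers move at their own pace and stop on an object; "newtons" is the grip in N (left out, the last holds). Time passes only in rows, so rows that repeat a pose let the fingers close. It gives the time, the measured TCP pose, the force, the opening and the grip force at its end, in the units of the state.
- manip.read_state(): the state, without advancing time (a new reading comes with each control period).
- manip.camera(name): name is "side" or "top" or "wrist"; returns a dict with "frame" (420x560x3 uint8, red, green, blue), "range_z" (420x560 float32, mm along the optical axis (not along the pixel's ray), 0 where there is no reading), "vfov" (degrees; the focal length in pixels is half the picture's height over the tangent of half this angle, whatever the lens; pixels are square), "cx", "cy" (the principal point, pixels), "cam_to_world" (4x4, takes a point from camera to world coordinates). Camera axes: x right, y down, z forward; pixel columns grow to the right and rows downward; lengths in mm; the calibration is good to about 2 mm. A picture is of the moment at which its call begins.
- manip.sign_off(): hands the job in; it is judged then, once.
The state is a dict: "clock": time; "joints": joint angles; "qd": joint speeds; "effort": joint torques, N m; "eef_pos": TCP position; "eef_rot": TCP orientation; "wrist_force": force on the tool from outside, world axes, zero at the start; "moment": the same for the moment, N m; "finger_gap": finger opening in mm; "finger_force": force on a finger pad.
Only numpy, scipy, OpenCV 4.12 (cv2) and the standard library are available. Lean on these libraries where they do the work, as an engineer would, in place of code of your own. Each camera call takes 0.05 s, during which the arm holds its last target. There are 200 camera calls.

## Working session

There is one attempt and no reset: what is moved stays moved. The work goes in short steps, Python scripts to look and compute and a tool call to move; the robot and the scene stay as the last step left them, time stands still between calls to the robot, and variables do not carry over. Pictures are saved under pics/ and viewed, at most 10 in all, crops included, and the job is handed in when it is done.

Besides the shell and the picture viewer there is one more tool, called as name(argument=value, ...) on one line, values as JSON. servo_tool: Moves the arm, as the interface text tells. Its arguments: {"type":"object","properties":{"motion":{"type":"array"},"newtons":{"type":"number"}},"required":["motion"]}

```bash
mkdir -p pics; cat > h.py <<'E'
import numpy as np,cv2
from cell import manip
def grab(name,fn=None):
    c=manip.camera(name)
    if fn: cv2.imwrite('pics/'+fn,cv2.cvtColor(c['frame'],cv2.COLOR_RGB2BGR))
    z=c['range_z'];h,w=z.shape
    f=h/2/np.tan(np.radians(c['vfov'])/2)
    u,v=np.meshgrid(np.arange(w),np.arange(h))
    P=np.stack([(u-c['cx'])/f*z,(v-c['cy'])/f*z,z,np.ones_like(z)],-1)@np.array(c['cam_to_world']).T
    c['P']=P[...,:3];c['P'][z<=0]=np.nan;c['f']=f
    return c
E
python3 - <<'E'
from h import *
for n in('top','side'):
    c=grab(n,n+'1.png');np.savez('/tmp/'+n,P=c['P'],F=c['frame']);print(n,c['cam_to_world'],c['f'],c['cx'],c['cy'])
print(manip.read_state())
E
```

```text
top [[ 1.47875499e-02 -9.85269752e-01  1.70366795e-01  3.06175448e+02]
 [-9.99362928e-01 -2.00986544e-02 -2.94920559e-02 -5.00638864e+00]
 [ 3.24817739e-02 -1.69822144e-01 -9.84939274e-01  1.31029732e+03]
 [ 0.00000000e+00  0.00000000e+00  0.00000000e+00  1.00000000e+00]] 407.73202619550193 279.40413685137383 216.98256790344112
side [[-9.49290209e-01 -2.27393598e-01  2.17118057e-01  2.41283457e+02]
 [-3.14369412e-01  6.76697588e-01 -6.65771918e-01  7.89646516e+02]
 [ 4.46900648e-03 -7.00266039e-01 -7.13867987e-01  9.71667069e+02]
 [ 0.00000000e+00  0.00000000e+00  0.00000000e+00  1.00000000e+00]] 386.1189428594153 270.58877308375213 209.04967887372274
{'clock': 0.1, 'joints': array([-1.39962020e+00,  3.00390709e-01,  1.52153347e+00,  1.65351439e-05,
        1.32066334e+00, -6.66218910e-02]), 'qd': array([ 0.00100412, -0.00171418, -0.0033226 , -0.00081595,  0.00031155,
       -0.00192884]), 'effort': array([ 1.10610115e-03, -5.32646334e+01, -3.53282797e+01,  7.09521957e-02,
        2.35550426e-02, -3.87940679e-05]), 'eef_pos': array([ 129.50987439, -534.29619401,  204.95055696]), 'eef_rot': array([-3.14060106e+00, -8.22121372e-05,  2.37793879e-01]), 'wrist_force': array([-0.34728372, -0.79573932, -1.44933292]), 'moment': array([-0.0293807 , -0.01487585, -0.0061535 ]), 'finger_force': 0.0, 'finger_gap': 93.75818681179412}
```

View pics/top1.png

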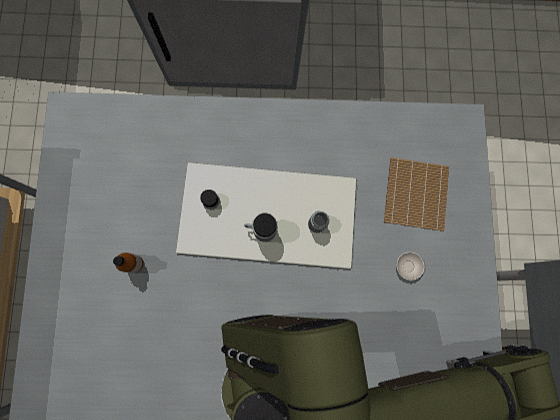

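View pics/side1.png

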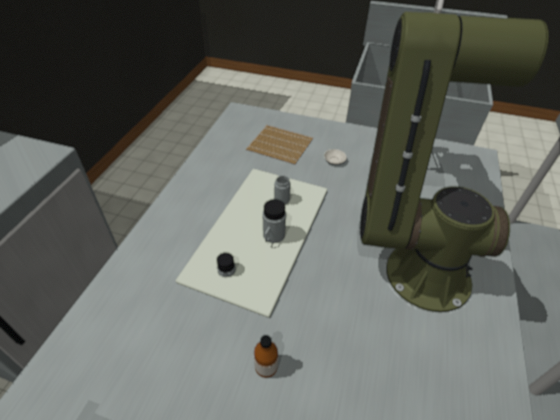

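The top view shows the capped top at (209,199), the big shaker at (264,226), the open shaker at (319,221), the bottle at (125,262) and the dish at (410,266). The side view agrees.

```bash
python3 - <<'E'
import numpy as np
d=np.load('/tmp/top.npz');P=d['P']
print('board z',P[180:185,250:300,2].mean(),np.nanmedian(P[170:180,200:340].reshape(-1,3),0))
for n,(u,v),lo,hi in [('top',(209,199),55,100),('big',(264,226),110,160),('shaker',(319,221),85,125),('shk_body',(319,221),40,125)]:
    s=P[v-22:v+23,u-22:u+23].reshape(-1,3); m=(s[:,2]>lo)&(s[:,2]<hi); s=s[m]
    print(n,len(s),(s.min(0)+s.max(0))/2,np.ptp(s,0),np.percentile(s[:,2],[5,50,95]),s.mean(0))
d=np.load('/tmp/side.npz');P=d['P']
for n,(u,v),lo,hi in [('top',(225,262),60,100),('shaker',(282,183),90,125)]:
    s=P[v-18:v+19,u-14:u+15].reshape(-1,3); m=(s[:,2]>lo)&(s[:,2]<hi); s=s[m]
    print(n,len(s),(s.min(0)+s.max(0))/2,np.ptp(s,0),np.percentile(s[:,2],[5,50,95]),s.mean(0))
from cell import manip
print(manip.camera('wrist')['cam_to_world'])
E
```

```text
board z nan [671.12133376 -10.54770821  13.64440648]
top 232 [580.25471159 179.25170588  67.29190476] [51.41632447 52.2692692  21.52830505] [63.62787899 70.16421072 74.05766647] [579.24310318 178.09534431  69.60021267]
big 519 [484.25960147   2.93198489 132.17276804] [69.23401005 74.28072975 41.38769621] [116.31606895 146.64343831 150.84564406] [483.57606479   2.78160434 142.43012734]
shaker 142 [ 510.0215712  -162.17449682   99.6410573 ] [54.69097634 55.17714665 27.61382121] [ 89.42815085  96.74301968 110.21618159] [ 507.95053359 -160.20889624   98.77761191]
shk_body 208 [ 511.08202355 -162.69673075   76.87606014] [57.12864176 56.22161452 73.14381554] [ 46.05747272  93.62329457 109.78848166] [ 507.17687754 -159.84711127   86.3744939 ]
top 231 [578.33450145 183.97396726  67.25469227] [50.825382   51.41923703 13.3994461 ] [63.63333614 69.86642713 72.67409355] [577.45476102 186.41311645  69.4002855 ]
shaker 146 [ 510.09021128 -157.14315916  100.76976032] [57.64976991 55.70489173 21.38514381] [ 90.90845311  98.659988   109.15266768] [ 508.58900034 -153.61509535   99.46780031]
[[ 2.34870723e-01 -9.43996985e-01 -2.31744334e-01  1.96727086e+02]
 [-9.72025686e-01 -2.28427637e-01 -5.46523616e-02 -5.19495652e+02]
 [-1.34514595e-03  2.38097685e-01 -9.71240281e-01  3.82943722e+02]
 [ 0.00000000e+00  0.00000000e+00  0.00000000e+00  1.00000000e+00]]
```

servo_tool(motion=[[[0.45,0.72,0.07,0,0,0.4243,0],[0.45,0.72,0.07,0,0,0.4243,0],[0.45,0.72,0.07,0,0,0.4243,0],[0.45,0.72,0.07,0,0,0.4243,0],[0.45,0.72,0.07,0,0,0.4243,0],[0.45,0.72,0.07,0,0,0.4243,0],[0.45,0.72,0.07,0,0,0.4243,0],[0.45,0.72,0.07,0,0,0.4243,0],[0.45,0.72,0.07,0,0,0.4243,0],[0.45,0.72,0.07,0,0,0.4243,0]]], newtons=30)

```text
clock: 1.15
eef_pos: [355.6, -172.4, 240.7]
eef_rot: [3.141, -0.0, 1.579]
wrist_force: [-0.1, -1.0, -1.1]
finger_gap: 94.5
finger_force: 0.0
```

servo_tool(motion=[[[0.447,0.708,-0.04,0,0,-0.0025,0],[0.447,0.708,-0.04,0,0,-0.0025,0],[0.447,0.708,-0.04,0,0,-0.0025,0],[0.447,0.708,-0.04,0,0,-0.0025,0],[0.447,0.708,-0.04,0,0,-0.0025,0],[0.447,0.708,-0.04,0,0,-0.0025,0],[0.447,0.708,-0.04,0,0,-0.0025,0],[0.447,0.708,-0.04,0,0,-0.0025,0],[0.447,0.708,-0.04,0,0,-0.0025,0],[0.447,0.708,-0.04,0,0,-0.0025,0]]])

```text
clock: 2.15
eef_pos: [578.6, 180.5, 218.9]
eef_rot: [-3.14, 0.0, 1.563]
wrist_force: [-0.5, 0.3, -0.3]
finger_gap: 93.8
finger_force: 0.0
```

```bash
python3 - <<'E'
from h import *
c=grab('wrist','w1.png');P=c['P'];np.savez('/tmp/w',P=P,F=c['frame'])
for lo,hi in((66,76),(30,40)):
    m=(abs(P[...,0]-579)<40)&(abs(P[...,1]-181)<40)&(P[...,2]>lo)&(P[...,2]<hi)
    s=P[m];print(lo,len(s),(s.min(0)+s.max(0))/2,np.ptp(s,0),s.mean(0))
    if len(s):
        print(cv2.minEnclosingCircle(s[:,:2].astype('f4')))
st=manip.read_state();print(st['eef_pos'],st['eef_rot'],st['joints'])
E
```

```text
66 2461 [579.30291714 180.26810994  69.45427265] [50.66912701 51.9953692   6.14641959] [579.35566669 181.23813122  69.59330192]
((579.4508056640625, 180.36001586914062), 26.102399826049805)
30 219 [579.31789381 194.46155517  34.80289357] [55.86113922 28.0712087   9.53166985] [578.81541257 199.72825723  33.50980495]
((579.2865600585938, 183.26773071289062), 28.043685913085938)
[578.1607586  179.15774789 219.29075779] [-3.13985400e+00  6.28184648e-04  1.56208204e+00] [ 2.40068372e-01  4.16032478e-01  1.33230553e+00 -1.83570493e-04
  1.39509446e+00  2.48815458e-01]
```

View pics/w1.png

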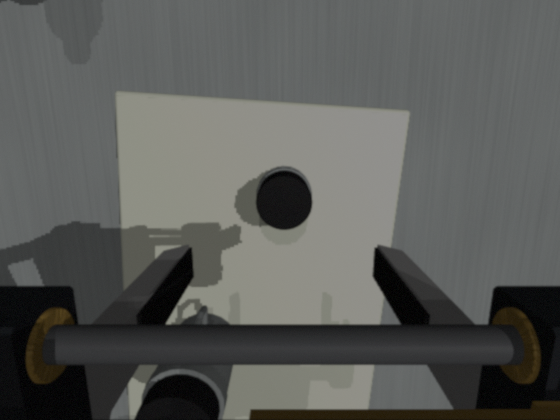

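The cap is at (284,199), midway between the fingertips (190,250) and (378,250), so it is centred in x. The depth data puts the top at about (579.4,180.7). Descending to the collar.

servo_tool(motion=[[[0.0024,0.0026,-0.08,0,0,0,0],[0.0024,0.0026,-0.16,0,0,0,0],[0.0024,0.0026,-0.24,0,0,0,0],[0.0024,0.0026,-0.3,0,0,0,0],[0.0024,0.0026,-0.34,0,0,0,0],[0.0024,0.0026,-0.37,0,0,0,0],[0.0024,0.0026,-0.385,0,0,0,0],[0.0024,0.0026,-0.393,0,0,0,0],[0.0024,0.0026,-0.397,0,0,0,0],[0.0024,0.0026,-0.397,0,0,0,0]]])

```text
clock: 3.2
eef_pos: [579.6, 180.8, 22.6]
eef_rot: [3.141, -0.0, 1.563]
wrist_force: [0.2, 0.7, 0.4]
finger_gap: 94.2
finger_force: 0.0
```

servo_tool(motion=[[[0,0,0,0,0,0,0.3],[0,0,0,0,0,0,0.36],[0,0,0,0,0,0,0.4],[0,0,0,0,0,0,0.44],[0,0,0,0,0,0,0.48],[0,0,0,0,0,0,0.52],[0,0,0,0,0,0,0.6],[0,0,0,0,0,0,0.6],[0,0,0,0,0,0,0.6],[0,0,0,0,0,0,0.6]]], newtons=25)

```text
clock: 4.2
eef_pos: [579.3, 180.8, 22.0]
eef_rot: [3.142, -0.0, 1.563]
wrist_force: [-0.5, -0.3, 1.1]
finger_gap: 55.5
finger_force: 25.0
```

servo_tool(motion=[[[0,0,0,0,0,0,0.6],[0,0,0,0,0,0,0.6],[0,0,0.02,0,0,0,0.6],[0,0,0.06,0,0,0,0.6],[0,0,0.12,0,0,0,0.6],[0,0,0.19,0,0,0,0.6],[0,0,0.26,0,0,0,0.6],[0,0,0.33,0,0,0,0.6],[0,0,0.38,0,0,0,0.6],[0,0,0.4,0,0,0,0.6]]], newtons=50)

```text
clock: 5.2
eef_pos: [579.7, 180.9, 225.2]
eef_rot: [3.138, -0.001, 1.563]
wrist_force: [1.3, -0.6, -1.2]
finger_gap: 55.5
finger_force: 50.0
```

servo_tool(motion=[[[-0.01,-0.04,0,0,0,0,0.6],[-0.025,-0.1,0,0,0,0,0.6],[-0.04,-0.17,0,0,0,0,0.6],[-0.055,-0.24,0,0,0,0,0.6],[-0.07,-0.31,0,0,0,0,0.6],[-0.085,-0.38,0,0,0,0,0.6],[-0.1,-0.43,0,0,0,0,0.6],[-0.115,-0.47,0,0,0,0,0.6],[-0.125,-0.49,0,0,0,0,0.6],[-0.13,-0.5,0,0,0,0,0.6]]])

```text
clock: 6.2
eef_pos: [513.8, -69.7, 221.5]
eef_rot: [-3.141, -0.0, 1.562]
wrist_force: [0.2, -0.3, -1.7]
finger_gap: 55.1
finger_force: 50.0
```

```bash
python3 - <<'E'
from h import *
c=grab('wrist','w2.png');P=c['P'];np.savez('/tmp/w2',P=P,F=c['frame'])
st=manip.read_state();t=st['eef_pos'];print(t,st['eef_rot'],st['finger_gap'],st['finger_force'],st['wrist_force'],st['clock'])
for lo,hi in((45,53),(5,14)):
    m=(abs(P[...,0]-t[0])<32)&(abs(P[...,1]-t[1])<32)&(P[...,2]-t[2]>lo)&(P[...,2]-t[2]<hi)
    s=P[m]
    if len(s): print(lo,len(s),(s.min(0)+s.max(0))/2-t,np.ptp(s,0),np.percentile(s[:,2],[5,50,95])-t[2])
for lo,hi in((90,98),(102,114)):
    m=(abs(P[...,0]-510)<40)&(abs(P[...,1]+159)<40)&(P[...,2]>lo)&(P[...,2]<hi)
    s=P[m]
    if len(s): print(lo,len(s),(s.min(0)+s.max(0))/2,np.ptp(s,0))
E
```

```text
[513.76941943 -69.76310076 221.66275685] [-3.14096024e+00 -5.42415341e-05  1.56240435e+00] 55.25434816830433 49.999284599907696 [-0.41069897 -0.97047635 -0.8301475 ] 6.25
45 10039 [-9.23502942e-03  8.68599448e+00  4.89937975e+01] [63.95296089 36.60193553  7.98492262] [46.2076123  47.60476428 48.77615873]
5 997 [6.66337660e-03 1.47323208e+01 9.48262705e+00] [63.9350085  26.92953047  8.96200988] [ 6.66442937 10.87362815 13.20933267]
```

View pics/w2.png

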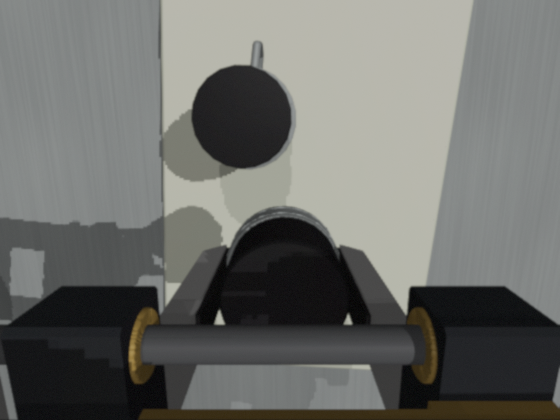

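The held top is still nested and centred between the fingers, with the cap at (284,275). The big shaker is at (242,116), and the open shaker is hidden behind the held top. I'll pass over it for a clear wrist view.

servo_tool(motion=[[[-0.003,-0.05,0,0,0,0,0.6],[-0.006,-0.12,0,0,0,0,0.6],[-0.008,-0.19,0,0,0,0,0.6],[-0.008,-0.25,0,0,0,0,0.6],[-0.008,-0.29,0,0,0,0,0.6],[-0.008,-0.3,0,0,0,0,0.6],[-0.008,-0.3,0,0,0,0,0.6]]])

```text
clock: 6.95
eef_pos: [510.5, -218.8, 221.6]
eef_rot: [-3.141, -0.0, 1.563]
wrist_force: [0.6, -0.6, -1.4]
finger_gap: 55.1
finger_force: 50.0
```

```bash
python3 - <<'E'
from h import *
c=grab('wrist','w3.png');P=c['P'];np.savez('/tmp/w3',P=P,F=c['frame'])
st=manip.read_state();t=st['eef_pos'];print(t,st['eef_rot'],st['clock'])
for lo,hi in((106,112),(100,106),(92,97),(40,85)):
    m=(abs(P[...,0]-510)<40)&(abs(P[...,1]+159)<40)&(P[...,2]>lo)&(P[...,2]<hi)
    s=P[m]
    if len(s)>5: print(lo,len(s),(s.min(0)+s.max(0))/2,np.ptp(s,0),cv2.minEnclosingCircle(s[:,:2].astype('f4')))
# held cap top and collar: black pixels
F=c['frame'].astype(int)
for lo,hi in((46,53),(8,15)):
    m=(abs(P[...,0]-t[0])<27.9)&(abs(P[...,1]-t[1])<34)&(P[...,2]-t[2]>lo)&(P[...,2]-t[2]<hi)
    s=P[m]-t
    for q in(0,8,16): 
        k=s[abs(s[:,0]-q)<1.5]
        if len(k): print('held',lo,q,k[:,1].max(),np.percentile(k[:,1],98), np.median(k[:,2]))
E
```

```text
[ 510.48726501 -218.23664251  221.7447269 ] [-3.14130552e+00 -4.12235209e-04  1.56348010e+00] 7.0
106 481 [ 511.02261198 -162.5541525   107.92576769] [48.02457621 47.07844732  3.84300595] ((511.1027526855469, -162.70457458496094), 24.096784591674805)
100 192 [ 511.03573331 -162.96424455  103.02936078] [48.21952195 48.1416915   5.90926167] ((511.08892822265625, -162.78872680664062), 24.33141326904297)
92 802 [ 510.93883011 -162.73207033   94.5052096 ] [55.34373783 56.46513649  4.9500248 ] ((511.1189270019531, -162.67881774902344), 28.424198150634766)
40 6 [ 499.74984603 -161.59692575   62.40676199] [26.66242167 56.66571169 43.95560236] ((510.54095458984375, -161.6532745361328), 28.390464782714844)
held 46 0 25.41337288373174 24.473737729450605 47.58763757452277
held 46 8 24.683800264609687 23.60263273860339 47.57152648652411
held 46 16 21.090276400782983 19.72608550590918 47.574983671660846
held 8 0 27.66498436788285 27.550133363771018 11.291102665323578
held 8 8 26.391074745916143 26.368047643083454 11.16410031231716
held 8 16 23.2230728981869 23.215891325835415 10.920617518883006
```

View pics/w3.png

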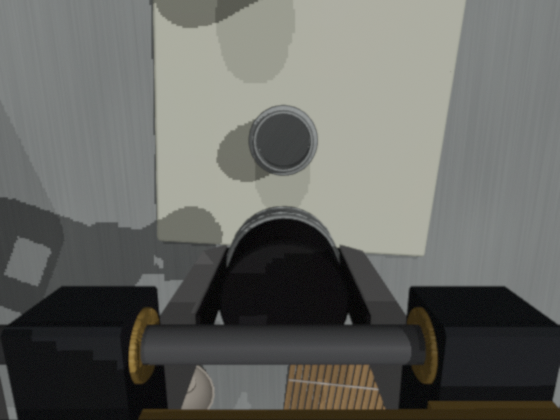

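The open shaker's rim is centred at (284,139), and the held collar shows as before. The wrist view puts the shaker at (511.1,-162.7). Moving over the neck and lowering to just above the rim.

servo_tool(motion=[[[0.0012,0.05,0,0,0,0.002,0.6],[0.0012,0.1,0,0,0,0.002,0.6],[0.0012,0.1124,0,0,0,0.002,0.6],[0.0012,0.1124,-0.04,0,0,0.002,0.6],[0.0012,0.1124,-0.09,0,0,0.002,0.6],[0.0012,0.1124,-0.13,0,0,0.002,0.6],[0.0012,0.1124,-0.16,0,0,0.002,0.6],[0.0012,0.1124,-0.18,0,0,0.002,0.6],[0.0012,0.1124,-0.19,0,0,0.002,0.6],[0.0012,0.1124,-0.19,0,0,0.002,0.6]]])

```text
clock: 8.0
eef_pos: [510.8, -162.8, 126.8]
eef_rot: [-3.141, -0.0, 1.57]
wrist_force: [0.1, 0.4, -0.7]
finger_gap: 54.8
finger_force: 50.0
```

servo_tool(motion=[[[0,0,-0.004,0,0,0,0.6],[0,0,-0.008,0,0,0,0.6],[0,0,-0.012,0,0,0,0.6],[0,0,-0.016,0,0,0,0.6],[0,0,-0.019,0,0,0,0.6],[0,0,-0.022,0,0,0,0.6],[0,0,-0.024,0,0,0,0.6],[0,0,-0.026,0,0,0,0.6],[0,0,-0.026,0,0,0,0.6]]])

```text
clock: 8.9
eef_pos: [510.8, -163.0, 113.8]
eef_rot: [-3.141, -0.0, 1.569]
wrist_force: [-0.3, 0.6, -1.3]
finger_gap: 55.0
finger_force: 50.0
```

servo_tool(motion=[[[0,0,-0.002,0,0,0,0.6],[0,0,-0.004,0,0,0,0.6],[0,0,-0.006,0,0,0,0.6],[0,0,-0.008,0,0,0,0.6],[0,0,-0.01,0,0,0,0.6],[0,0,-0.012,0,0,0,0.6],[0,0,-0.012,0,0,0,0.6]]])

```text
clock: 9.6
eef_pos: [510.8, -163.0, 107.8]
eef_rot: [-3.141, -0.0, 1.569]
wrist_force: [-0.4, 0.5, -0.9]
finger_gap: 55.3
finger_force: 50.0
```

servo_tool(motion=[[[0,0,-0.002,0,0,0,0.6],[0,0,-0.004,0,0,0,0.6],[0,0,-0.006,0,0,0,0.6],[0,0,-0.008,0,0,0,0.6],[0,0,-0.008,0,0,0,0.6]]])

```text
clock: 10.1
eef_pos: [510.8, -163.0, 103.8]
eef_rot: [-3.141, -0.0, 1.569]
wrist_force: [0.2, -0.9, -0.5]
finger_gap: 55.0
finger_force: 50.0
```

servo_tool(motion=[[[0,0,-0.001,0,0,0,0.6],[0,0,-0.002,0,0,0,0.6],[0,0,-0.003,0,0,0,0.6],[0,0,-0.003,0,0,0,0.6]]])

```text
clock: 10.5
eef_pos: [510.8, -163.0, 102.4]
eef_rot: [-3.142, -0.0, 1.569]
wrist_force: [-1.2, 0.3, -1.4]
finger_gap: 54.9
finger_force: 50.0
```

servo_tool(motion=[[[0,0,-0.001,0,0,0,0.6],[0,0,-0.002,0,0,0,0.6],[0,0,-0.003,0,0,0,0.6],[0,0,-0.003,0,0,0,0.6]]])

```text
clock: 10.9
eef_pos: [511.0, -163.1, 101.9]
eef_rot: [3.141, 0.0, 1.569]
wrist_force: [-4.1, 2.5, 10.5]
finger_gap: 55.1
finger_force: 50.0
```

```bash
python3 - <<'E'
from h import *
c=grab('side');cv2.imwrite('pics/s2.png',cv2.resize(cv2.cvtColor(c['frame'][130:260,210:360],cv2.COLOR_RGB2BGR),None,fx=4,fy=4,interpolation=2))
st=manip.read_state();print(st['eef_pos'],st['wrist_force'])
E
```

```text
[ 510.97958077 -163.09779993  101.9021906 ] [-4.40139521  0.99357967 10.08894606]
```

View pics/s2.png

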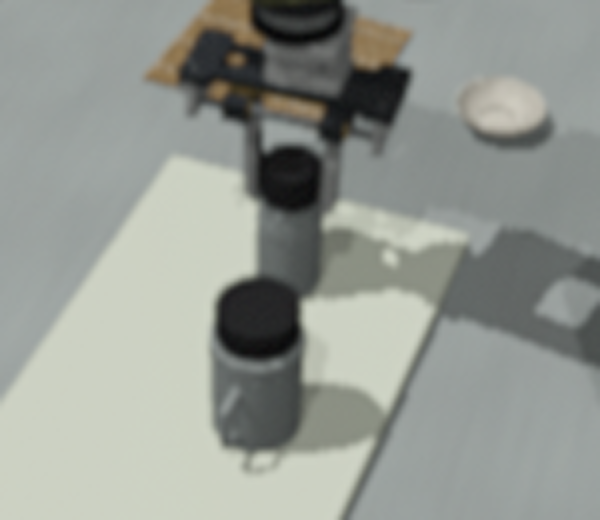

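The picture shows the held top on the shaker at (290,195), in line with its body, with nothing else disturbed. The height matches the seated height, so I'll push firmly.

servo_tool(motion=[[[0,0,-0.0015,0,0,0,0.6],[0,0,-0.003,0,0,0,0.6],[0,0,-0.0045,0,0,0,0.6],[0,0,-0.0045,0,0,0,0.6],[0,0,-0.0045,0,0,0,0.6]]])

```text
clock: 11.45
eef_pos: [511.2, -163.3, 101.8]
eef_rot: [3.14, 0.001, 1.569]
wrist_force: [-13.6, 4.0, 34.7]
finger_gap: 55.1
finger_force: 50.0
```

servo_tool(motion=[[[0,0,0.003,0,0,0,0.6],[0,0,0.006,0,0,0,0.6],[0,0,0.006,0,0,0,0.6]]])

```text
clock: 11.75
eef_pos: [511.0, -163.1, 101.9]
eef_rot: [3.141, 0.0, 1.569]
wrist_force: [-2.0, 0.8, 6.9]
finger_gap: 55.2
finger_force: 50.0
```

servo_tool(motion=[[[0,0,0,0,0,0,0.38],[0,0,0,0,0,0,0.34],[0,0,0,0,0,0,0.3],[0,0,0,0,0,0,0.25],[0,0,0,0,0,0,0.2],[0,0,0,0,0,0,0.2]]])

```text
clock: 12.35
eef_pos: [510.8, -163.0, 101.6]
eef_rot: [-3.142, -0.0, 1.569]
wrist_force: [-0.5, -0.7, -0.8]
finger_gap: 75.3
finger_force: 0.0
```

servo_tool(motion=[[[0,0,0.01,0,0,0,0.2],[0,0,0.02,0,0,0,0.2],[0,0,0.03,0,0,0,0.2],[0,0,0.036,0,0,0,0.2],[0,0,0.036,0,0,0,0.2]]])

```text
clock: 12.85
eef_pos: [511.1, -163.1, 120.3]
eef_rot: [3.141, 0.0, 1.569]
wrist_force: [0.7, -0.9, -0.3]
finger_gap: 74.9
finger_force: 0.0
```

```bash
python3 - <<'E'
from h import *
c=grab('wrist','w4.png');P=c['P']
st=manip.read_state();t=st['eef_pos'];print(t,st['eef_rot'],st['clock'])
for lo,hi in((145,155),(110,118)):
    m=(abs(P[...,0]-511)<31)&(abs(P[...,1]+163)<31)&(P[...,2]>lo)&(P[...,2]<hi)
    s=P[m]
    if len(s)>5: print(lo,len(s),(s.min(0)+s.max(0))/2,np.ptp(s,0),s.max(0),np.median(s[:,2]))
E
```

```text
[ 510.92320629 -163.02933162  119.91644153] [3.14124320e+00 1.50509648e-04 1.56922370e+00] 12.9
145 9634 [ 511.58524206 -159.4945292   148.65684137] [51.70392743 46.64971861  7.31053268] [ 537.43720577 -136.16966989  152.31210771] 149.65161204794953
110 670 [ 511.41265623 -148.07014974  113.99619971] [55.68650757 25.76899703  7.98207791] [ 539.25591001 -135.18565122  117.98723866] 113.30382921389926
```

View pics/w4.png

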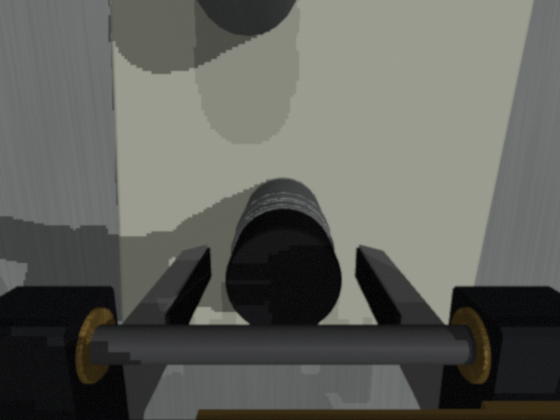

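The seated top is in line with the tin below, the cap at (284,270) is centred between the fingers, and the cap top is 80 mm above its starting height. Closing gently on the overcap.

servo_tool(motion=[[[0,0,0,0,0,0,0.3],[0,0,0,0,0,0,0.36],[0,0,0,0,0,0,0.39],[0,0,0,0,0,0,0.42],[0,0,0,0,0,0,0.45],[0,0,0,0,0,0,0.48],[0,0,0,0,0,0,0.55],[0,0,0,0,0,0,0.55],[0,0,0,0,0,0,0.55]]], newtons=10)

```text
clock: 13.8
eef_pos: [510.8, -163.0, 119.7]
eef_rot: [-3.142, -0.0, 1.569]
wrist_force: [-0.2, 0.2, -0.1]
finger_gap: 52.3
finger_force: 10.0
```

servo_tool(motion=[[[0,0,0.005,0,0,0,0.55],[0,0,0.012,0,0,0,0.55],[0,0,0.02,0,0,0,0.55],[0,0,0.03,0,0,0,0.55],[0,0,0.04,0,0,0,0.55],[0,0,0.055,0,0,0,0.55],[0,0,0.075,0,0,0,0.55],[0,0,0.1,0,0,0,0.55],[0,0,0.13,0,0,0,0.55],[0,0,0.16,0,0,0,0.55]]])

```text
clock: 14.8
eef_pos: [510.9, -163.0, 201.2]
eef_rot: [3.141, 0.0, 1.569]
wrist_force: [0.0, -0.3, -0.4]
finger_gap: 52.5
finger_force: 10.0
```

servo_tool(motion=[[[0,0,0.03,0,0,0,0.55],[0,0,0.06,0,0,0,0.55],[0,0,0.09,0,0,0,0.55],[0,0,0.12,0,0,0,0.55],[0,0,0.135,0,0,0,0.55],[0,0,0.14,0,0,0,0.55],[0,0,0.14,0,0,0,0.55],[0,0,0.14,0,0,0,0.55]]])

```text
clock: 15.6
eef_pos: [510.7, -162.9, 269.1]
eef_rot: [-3.141, -0.0, 1.569]
wrist_force: [0.1, 0.4, -0.2]
finger_gap: 52.4
finger_force: 10.0
```

```bash
python3 - <<'E'
from h import *
c=grab('side');cv2.imwrite('pics/s3.png',cv2.resize(cv2.cvtColor(c['frame'][80:250,200:360],cv2.COLOR_RGB2BGR),None,fx=3.5,fy=3.5,interpolation=2))
P=c['P']
for lo,hi in((90,140),(122,140)):
    m=(abs(P[...,0]-511)<40)&(abs(P[...,1]+160)<40)&(P[...,2]>lo)&(P[...,2]<hi)
    s=P[m]
    if len(s): print(lo,len(s),(s.min(0)+s.max(0))/2,np.ptp(s,0),s.max(0))
st=manip.read_state();print(st['eef_pos'],st['wrist_force'],st['finger_gap'],st['finger_force'],st['clock'])
E
```

```text
90 256 [ 510.16907081 -155.14350459  113.78487153] [55.76972516 52.18043421 47.55805268] [ 538.05393339 -129.05328748  137.56389787]
122 99 [ 509.62847113 -156.13825896  129.81900194] [42.33781592 40.14501101 15.48979185] [ 530.79737909 -136.06575346  137.56389787]
[ 510.66158421 -162.96871674  269.05902964] [ 0.04029901  0.08231411 -0.54087926] 52.27549717358047 9.99997271108441 15.65
```

View pics/s3.png

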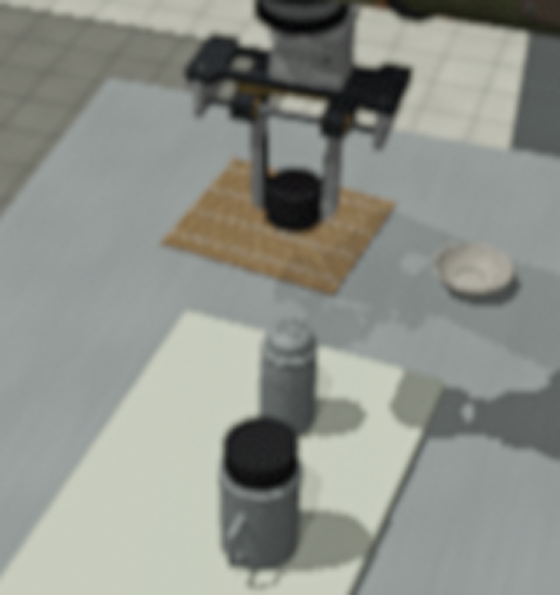

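The overcap is held upright in the gripper at (293,200). The domed top sits on the shaker at (290,340), the shaker stands upright, and the bystanders are untouched.

```bash
python3 -c "
from cell import manip
print(manip.sign_off())"
```

```text
the job is handed in; nothing more can be done
None
```

The shaker top is pushed home on the shaker (about 35 N), and the overcap is held upright about 150 mm above where it sat; I handed the job in at about 16 s, and no verdict came back.

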